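# Centre a microscope stage carriage in its lead-screw backlash and lock it

## Task

The carriage of this microscope stage drive has free play on its lead screw. Gently slide it by its steel tab towards the motor end until you feel the screw resist, then towards the hand-wheel end until it resists again, and set it midway between those two points. Then let go of the tab and push the red lock pin all the way down so the carriage is locked in the middle of its play; don't force the drive, and leave the slide tray, bottle and slide box where they are.

Things in the scene. Friction and masses are not known exactly. Their poses are not given: they have to be found in the camera images.
- unit: Stage drive, fixed to the bench: grey base plate 150 (x) x 360 (y) x 12 mm high. Origin at the centre of its underside, z up. The carriage slides along its y axis: black motor block (70 x 45 mm, top 64 mm above the bench) at the -y end, round black hand wheel (44 mm dia, top 58 mm) at the +y end.
- cover: Closed aluminium screw cover on the base, fixed, 60 (x) x 265 (y) x 30 mm, origin at the centre of its underside, axes as the unit's. Hides the screw: at each end of the carriage's free play it resists like a spring, 2.5 N more per further mm, alike at both ends, giving way back when let off. A 4 to 6 N push on the tab is enough to feel it; over 18 N on the screw or nut damages it.
- carriage (a joint): Black carriage plate, 90 (x) x 150 (y) mm, top 55 mm above the bench. Value in m along the unit's y, 0 at mid-unit, growing towards the hand wheel; hard ends at +-0.038. Drag about 1.2 N; stays where left. Its free play, 28 to 40 mm wide, differs each time; the middle of it lies within 10 mm of value 0 and cannot be seen. The carriage starts inside the play.
- grip_tab (a point): Centre of the upright steel tab on the carriage, 45 mm towards the motor from the carriage's middle: 26 (x) x 14 (y) x 40 mm high, from the plate (55 mm above the bench) up to 95 mm. Axes as the unit's. It can be pinched across its 14 mm or pushed.
- pin_top (a point): Centre of the top of the red lock pin's round cap (20 mm dia, 12 mm high), fixed on the carriage 45 mm towards the hand wheel from its middle; top 82 mm above the bench when up, 72 mm when down. It moves with the carriage.
- lock_pin (a joint): The lock pin's travel in m: 0 up, 0.010 fully down (hard stop). It takes about 3 N to push and stays where left. It goes down only when the carriage is within about 2.5 mm of the middle of its play; otherwise it strikes the nut at about 0.0025 (pressing there with over 18 N damages the drive).
- tray_c (a point): Centre of the loose wooden tray with glass slides standing in it, 55 x 200 mm, 37 mm high over the slides; point 13 mm above the bench.
- bottle_c (a point): Centre of the loose amber stain bottle with red cap, 32 mm dia, 75 mm high.
- box_c (a point): Centre of the loose white slide box, 55 x 85 x 30 mm.

How it is judged:
By the outcome, as a careful person would: the job done as asked, in the order asked, and still so for the second after the job is handed in, with the robot touching nothing.
It also fails if it takes over 67 s, if anything falls off the work surface, if the arm or the gripper's body presses on something with over 40 N, if the wrist force passes 120 N, or if a joint passes its speed limit or range.

## Robot

A 7-joint arm with a two-finger parallel gripper is mounted at the origin on the work surface. World frame = base frame: x ahead of the robot, y to its left, z up, the work surface at z = 0. Lengths are in m, angles in rad, forces in N, time in s.
With the tool pointing down it reaches from about 0.375 to 0.925 m from the base axis. Payload 3.1 kg.
Tool frame: the origin (TCP) lies at the very end of the fingers, on their centre line; the grasp point (between the pads) lies 19 mm behind it; z points along the fingers, y is the line along which they close (so a half turn about z gives the same grasp; the last joint's range is limited). The gripper opens to 85 mm and grips with 20 to 120 N. Pads are 22 mm wide; open, the fingers measure 114 mm over their backs; the gripper's body (76 mm by 85 mm) begins 54 mm behind the grasp point. The pads swing forward as they close: fully open they stand 13 mm farther back than shut.
Start: joints at [-0.098, 0.383, 0.044, 1.598, -0.018, 1.161, -0.05], TCP at [0.65, 0, 0.231] pointing down, gripper open.
Joint ranges: [-2.61, 2.61], [-0.41, 2.15], [-1.48, 1.57], [0, 2.5], [-1.57, 4.71], [0.05, 1.97], [-2.85, 2.85]. Speed limits (rad/s): [2.79, 2.79, 3.14, 3.14, 3.14, 3.14, 3.14].

## Interface

Orientations are given as a rotation vector (axis times angle).
In Python, from rig import r gives the robot as it stands.
- The arm moves only by the tool arm_command, never from a script. Its argument "rows" is a list of rows, each an object with "delta_pos": the shift along the world's x, y, z each as a share of 3 cm, from -1 to 1, a list of three; "turn": the turn, a rotation vector about the world's x, y, z each as a share of 0.08 rad, from -1 to 1, a list of three; "grip": the closure, from 0 (fully open) to 1 (shut). In form: [{"delta_pos": [dx, dy, dz], "turn": [ax, ay, az], "grip": grip}, ...]. A call has 1 to 5 rows; each row shifts and turns the commanded pose from where the row before left it; what a row does not reach is not made up. A row lasts 1/12 s, in which the tool goes at most 41.7 mm and 7.16 degrees, less where a joint would pass 70% of its speed; a pose out of reach is approached as far as the arm can. A call with a number of a shift or a turn outside -1 to 1 is refused whole. A call with a gripper value outside its range is refused whole. The fingers move at their own pace and stop on an object; the grip force is fixed at half the most. Time passes only in rows, so rows that do not move let the fingers close. It gives the time, the measured TCP pose, the force, the opening and the grip force at its end, in the units of the state.
- r.read_state(): the state, without advancing time (a new reading comes with each control period).
- r.grab_frame(name): name is "scene" or "side" or "wrist"; returns (picture, depth): 384x512x3 uint8, red, green, blue; 384x512 float32, m along the optical axis (not along the pixel's ray), 0 where there is no reading.
- r.camera_params(name): a dict with "K" (3x3 intrinsics, pixels), "k1" (the pictures are not rectified: a ray, as slopes to the right and down, at radius r is drawn at 1 + k1 r^2 times it, then the intrinsics apply), "R" (3x3) and "t" (3): a world point X has camera coordinates R X + t. Camera axes: x right, y down, z forward; pixel columns grow to the right and rows downward; lengths in m; the calibration is good to about 2 mm. A picture is of the moment at which its call begins: read the wrist's pose just before it. camera_params takes no time and is no camera call; for the wrist camera it gives the pose at the moment of the call.
- r.hand_in(): hands the job in; it is judged then, once.
The state is a dict: "t": time; "joints": joint angles; "joint_velocities": joint speeds; "effort": joint torques, N m; "tcp_pos": TCP position; "ee_rot": TCP orientation; "force": force on the tool from outside, world axes, zero at the start; "wrist_torque": the same for the moment, N m; "opening": finger opening in m; "finger_force": force on a finger pad.
Only numpy, scipy, OpenCV 4.12 (cv2) and the standard library are available. Lean on these libraries where they do the work, as an engineer would, in place of code of your own. Each camera call takes 0.05 s, during which the arm holds its last target. There are 200 camera calls.

## Working session

There is one attempt and no reset: what is moved stays moved. The work goes in short steps, Python scripts to look and compute and a tool call to move; the robot and the scene stay as the last step left them, time stands still between calls to the robot, and variables do not carry over. Pictures are saved under pics/ and viewed, at most 10 in all, crops included, and the job is handed in when it is done.

Besides the shell and the picture viewer there is one more tool, called after "Request:" by a JSON object that holds its "fn" and its "kwargs". arm_command: Moves the arm, as the interface text tells. Shift numbers are shares of 3 cm and turn numbers shares of 0.08 rad, none past 1 either way. Its arguments: {"type":"object","properties":{"rows":{"type":"array"}},"required":["rows"]}

```bash
mkdir -p pics; cat > h.py <<'E'
import numpy as np, cv2
from rig import r
def grab(n):
    p=r.camera_params(n); im,d=r.grab_frame(n); return p,im,d
def world(p,d,u,v,z=None):
    K=np.array(p["K"]);R=np.array(p["R"]);t=np.array(p["t"])
    x=cv2.undistortPoints(np.array([[[u,v]]],float),K,np.array([p["k1"],0,0,0,0]))[0,0]
    ray=np.array([x[0],x[1],1.]); c=-R.T@t; w=R.T@ray
    if z is not None: return c+w*(z-c[2])/w[2]
    return c+w*d[int(v),int(u)]
E
python3 - <<'E'
from h import *
s=r.read_state();print({k:np.round(v,3) for k,v in s.items()})
ims=[]
for n in("scene","side","wrist"):
    p,im,d=grab(n); np.savez(f"pics/{n}0.npz",im=im,d=d,**{k:np.array(v) for k,v in p.items()})
    ims.append(im)
cv2.imwrite("pics/a.png",ims[0][:,:,::-1]);
cv2.imwrite("pics/b.png",ims[2][:,:,::-1])
E
```

```text
{'t': np.float64(0.0), 'joints': array([-0.098,  0.384,  0.044,  1.6  , -0.018,  1.161, -0.05 ]), 'joint_velocities': array([ 0.   , -0.001,  0.   ,  0.001, -0.002,  0.001, -0.   ]), 'effort': array([-1.0000e-03, -4.3347e+01,  1.0240e+00, -2.4951e+01,  1.1000e-02,
        1.1000e-02, -0.0000e+00]), 'tcp_pos': array([ 0.649, -0.   ,  0.23 ]), 'ee_rot': array([-2.22 , -2.22 ,  0.003]), 'force': array([ 0.274, -0.1  ,  0.2  ]), 'wrist_torque': array([ 0.008, -0.015,  0.017]), 'finger_force': np.float64(0.0), 'opening': np.float64(0.085)}
```

View pics/a.png

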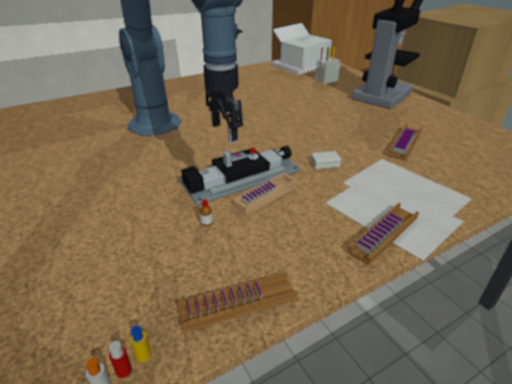

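View pics/b.png

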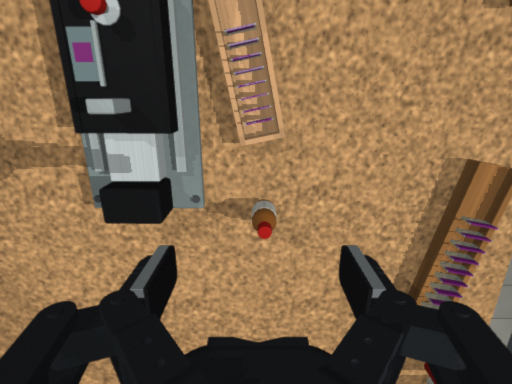

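The wrist picture shows the tab's top at about (108,106), the red pin at (93,3) and the motor block at (137,200). The loose tray is on the right of the unit, and the bottle is at (264,222).

```bash
python3 - <<'E'
from h import *
D=np.load("pics/wrist0.npz");p=D;d=D["d"];im=D["im"]
for n,u,v,z in[("tab",108,106,.095),("pin",93,3,.082),("motorTL",102,183,.064),("motorTR",172,180,.064),("baseBR",203,207,.012),("baseTR",190,2,.012),("plateBL",76,132,.055),("plateBR",175,130,.055),("bottle",264,230,.075),("trayBL",243,142,.02)]:
    print(n,np.round(world(p,d,u,v,z),4),np.round(world(p,d,u,v),4))
# tab mask by depth height
K=p["K"];vv,uu=np.mgrid[60:140,60:160]
P=np.array([world(p,d,u,v) for u,v in zip(uu.ravel(),vv.ravel())])
m=(P[:,2]>.088)&(P[:,2]<.102);Q=P[m]
print(m.sum(),Q.mean(0),cv2.minAreaRect((Q[:,:2]*1000).astype(np.float32)))
m=(abs(P[:,2]-.055)<.004);print(m.sum())
D=np.load("pics/scene0.npz");hsv=cv2.cvtColor(D["im"],cv2.COLOR_RGB2HSV)
print(np.round(world(D,D["d"],252,153,.082),4))
cv2.imwrite("pics/c.png",cv2.resize(D["im"][125:245,170:350,::-1],None,fx=4,fy=4,interpolation=2))
E
```

```text
tab [0.51   0.0725 0.095 ] [0.5096 0.0725 0.0942]
pin [0.5045 0.1592 0.082 ] [0.5043 0.1594 0.0815]
motorTL [ 0.4738 -0.0121  0.064 ] [ 0.4438 -0.0281  0.0116]
motorTR [ 0.5534 -0.0085  0.064 ] [ 0.5364 -0.0244  0.0098]
baseBR [ 0.5757 -0.0619  0.012 ] [ 0.5748 -0.0636  0.0076]
baseTR [0.5757 0.1789 0.012 ] [0.5753 0.1794 0.0102]
plateBL [0.45   0.0437 0.055 ] [0.4494 0.0436 0.0541]
plateBR [0.5592 0.046  0.055 ] [0.554  0.0439 0.0368]
bottle [ 0.6573 -0.0652  0.075 ] [ 0.6574 -0.0661  0.0731]
trayBL [0.6318 0.0276 0.02  ] [0.6321 0.0286 0.0265]
440 [0.50248346 0.0724696  0.09371889] ((501.27154541015625, 72.35518646240234), (12.784202575683594, 26.311403274536133), 89.90880584716797)
6032
[0.5174 0.1464 0.082 ]
```

View pics/c.png

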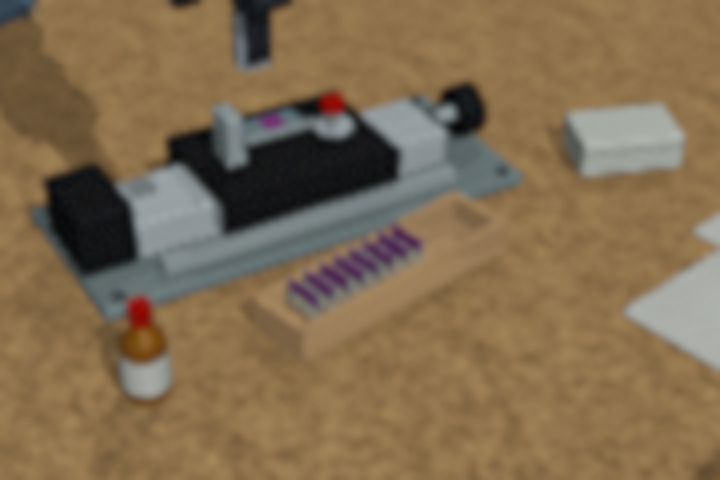

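The crop confirms the layout: motor at the -y end, tab, then pin and hand wheel at the +y end, with the unit's axes aligned with the world's. The tab is near (0.501, 0.072). I'll move above it while turning -90°.

Request:
{"fn": "arm_command", "kwargs": {"rows": [{"delta_pos":[-0.25,0.12,0],"turn":[0,0,-0.98],"grip":0},{"delta_pos":[-0.25,0.12,0],"turn":[0,0,-0.98],"grip":0},{"delta_pos":[-0.25,0.12,0],"turn":[0,0,-0.98],"grip":0},{"delta_pos":[-0.25,0.12,0],"turn":[0,0,-0.98],"grip":0},{"delta_pos":[-0.25,0.12,0],"turn":[0,0,-0.98],"grip":0}]}}

```text
t: 0.57
tcp_pos: [0.6118, 0.0181, 0.2307]
ee_rot: [-2.614, -1.741, 0.001]
force: [0.0, 0.1, -0.3]
opening: 0.0854
finger_force: 0.0
```

Request:
{"fn": "arm_command", "kwargs": {"rows": [{"delta_pos":[-0.25,0.12,0],"turn":[0,0,-0.98],"grip":0},{"delta_pos":[-0.25,0.12,0],"turn":[0,0,-0.98],"grip":0},{"delta_pos":[-0.25,0.12,0],"turn":[0,0,-0.98],"grip":0},{"delta_pos":[-0.25,0.12,0],"turn":[0,0,-0.98],"grip":0},{"delta_pos":[-0.25,0.12,0],"turn":[0,0,-0.98],"grip":0}]}}

```text
t: 0.98
tcp_pos: [0.5742, 0.0362, 0.2308]
ee_rot: [-2.904, -1.199, 0.001]
force: [-0.4, 0.3, 0.1]
opening: 0.0853
finger_force: 0.0
```

Request:
{"fn": "arm_command", "kwargs": {"rows": [{"delta_pos":[-0.25,0.12,0],"turn":[0,0,-0.98],"grip":0},{"delta_pos":[-0.25,0.12,0],"turn":[0,0,-0.98],"grip":0},{"delta_pos":[-0.25,0.12,0],"turn":[0,0,-0.98],"grip":0},{"delta_pos":[-0.25,0.12,0],"turn":[0,0,-0.98],"grip":0},{"delta_pos":[-0.25,0.12,0],"turn":[0,0,-0.98],"grip":0}]}}

```text
t: 1.4
tcp_pos: [0.5367, 0.0541, 0.2309]
ee_rot: [-3.082, -0.61, 0.001]
force: [0.5, -0.1, 0.1]
opening: 0.0855
finger_force: 0.0
```

Request:
{"fn": "arm_command", "kwargs": {"rows": [{"delta_pos":[-0.25,0.12,0],"turn":[0,0,-0.98],"grip":0},{"delta_pos":[-0.25,0.12,0],"turn":[0,0,-0.98],"grip":0},{"delta_pos":[-0.25,0.12,0],"turn":[0,0,-0.98],"grip":0},{"delta_pos":[-0.25,0.12,0],"turn":[0,0,-0.98],"grip":0},{"delta_pos":[-0.25,0.12,0],"turn":[0,0,-0.98],"grip":0}]}}

```text
t: 1.82
tcp_pos: [0.4992, 0.0721, 0.2309]
ee_rot: [3.141, -0.002, -0.001]
force: [0.2, 0.3, 0.4]
opening: 0.0856
finger_force: 0.0
```

```bash
python3 - <<'E'
from h import *
p,im,d=grab("wrist");cv2.imwrite("pics/d.png",im[:,:,::-1])
vv,uu=np.mgrid[0:384:2,0:512:2]
P=np.array([world(p,d,u,v) for u,v in zip(uu.ravel(),vv.ravel())]);C=im[::2,::2].reshape(-1,3).astype(int)
near=(abs(P[:,0]-.5)<.05)
for n,m in(("tab",near&(abs(P[:,2]-.0945)<.004)&(abs(P[:,1]-.0724)<.03)),("pin",near&(abs(P[:,2]-.082)<.003)&(C[:,0]>120)&(C[:,1]<70))):
    Q=P[m]; print(n,m.sum(),Q.min(0).round(4),Q.max(0).round(4),cv2.minAreaRect((Q[:,:2]*1000).astype(np.float32)))
E
```

```text
tab 88 [0.4887 0.0658 0.0909] [0.514  0.0782 0.0958] ((501.3278503417969, 71.98252868652344), (12.394153594970703, 25.325653076171875), 89.72692108154297)
pin 60 [0.4936 0.1545 0.0791] [0.5109 0.1724 0.0826] ((501.90460205078125, 161.59735107421875), (17.863889694213867, 17.118173599243164), 36.64335632324219)
```

View pics/d.png

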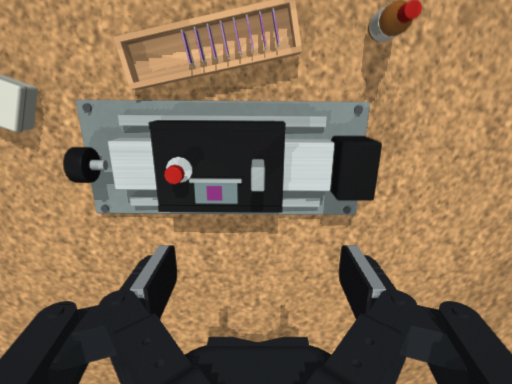

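The view from above shows the tab at (258,175), the pin at (175,174), and a slide clip at (190–240,180) beside the tab. I'll check the clip's height before lowering.

```bash
python3 - <<'E'
from h import *
p,im,d=grab("wrist")
for v in(180,190,205,165):
  for u in(195,215,230,240,248): print(v,u,world(p,d,u,v).round(4))
E
```

```text
180 195 [0.4876 0.1456 0.0585]
180 215 [0.4874 0.1227 0.0578]
180 230 [0.4874 0.1054 0.0579]
180 240 [0.4873 0.0939 0.0575]
180 248 [0.4861 0.0848 0.0535]
190 195 [0.4746 0.1471 0.0558]
190 215 [0.4746 0.1236 0.0558]
190 230 [0.4748 0.1059 0.0566]
190 240 [0.4743 0.0943 0.0549]
190 248 [0.4738 0.085  0.0536]
205 195 [0.4546 0.1491 0.0531]
205 215 [0.4546 0.125  0.0531]
205 230 [0.4547 0.1068 0.0534]
205 240 [0.4556 0.0947 0.0556]
205 248 [0.455  0.0851 0.0542]
165 195 [0.5046 0.1449 0.0559]
165 215 [0.5043 0.1224 0.0544]
165 230 [0.5043 0.1052 0.0544]
165 240 [0.504  0.0938 0.0532]
165 248 [0.5042 0.0846 0.0544]
```

Request:
{"fn": "arm_command", "kwargs": {"rows": [{"delta_pos":[0.06,0,-0.7],"turn":[0,0,0],"grip":0.4},{"delta_pos":[0,0,-0.8],"turn":[0,0,0],"grip":0.4},{"delta_pos":[0,0,-0.8],"turn":[0,0,0],"grip":0.4},{"delta_pos":[0,0,-0.7],"turn":[0,0,0],"grip":0.4},{"delta_pos":[0,0,-0.3],"turn":[0,0,0],"grip":0.4}]}}

```text
t: 2.33
tcp_pos: [0.4998, 0.0712, 0.1292]
ee_rot: [3.14, 0.007, -0.008]
force: [-1.2, 0.8, -0.1]
opening: 0.0509
finger_force: 0.0
```

Request:
{"fn": "arm_command", "kwargs": {"rows": [{"delta_pos":[0.04,0.02,-0.6],"turn":[0,0,0],"grip":0.4},{"delta_pos":[0,0,-0.6],"turn":[0,0,0],"grip":0.4},{"delta_pos":[0,0,-0.5],"turn":[0,0,0],"grip":0.4},{"delta_pos":[0,0,-0.3],"turn":[0,0,0],"grip":0.4},{"delta_pos":[0,0,0],"turn":[0,0,0],"grip":0.4}]}}

```text
t: 2.75
tcp_pos: [0.5017, 0.0721, 0.0706]
ee_rot: [3.14, 0.006, -0.006]
force: [-1.0, -1.0, 0.2]
opening: 0.0513
finger_force: 0.0
```

Request:
{"fn": "arm_command", "kwargs": {"rows": [{"delta_pos":[0,0,0],"turn":[0,0,0],"grip":0.6},{"delta_pos":[0,0,0],"turn":[0,0,0],"grip":0.7},{"delta_pos":[0,0,0],"turn":[0,0,0],"grip":0.75},{"delta_pos":[0,0,0],"turn":[0,0,0],"grip":0.8},{"delta_pos":[0,0,0],"turn":[0,0,0],"grip":0.8}]}}

```text
t: 3.17
tcp_pos: [0.5037, 0.0728, 0.0731]
ee_rot: [-3.141, -0.004, -0.003]
force: [0.5, 0.1, -0.1]
opening: 0.0171
finger_force: 0.0
```

Request:
{"fn": "arm_command", "kwargs": {"rows": [{"delta_pos":[-0.06,-0.02,-0.15],"turn":[0,0,0],"grip":0.8},{"delta_pos":[0,0,0],"turn":[0,0,0],"grip":0.8},{"delta_pos":[0,0,0],"turn":[0,0,0],"grip":1},{"delta_pos":[0,0,0],"turn":[0,0,0],"grip":1},{"delta_pos":[0,0,0],"turn":[0,0,0],"grip":1}]}}

```text
t: 3.58
tcp_pos: [0.5004, 0.0719, 0.0675]
ee_rot: [3.142, 0.003, -0.003]
force: [-1.3, 0.1, -0.5]
opening: 0.0128
finger_force: 59.0
```

Request:
{"fn": "arm_command", "kwargs": {"rows": [{"delta_pos":[0,0,0],"turn":[0,0,0],"grip":1},{"delta_pos":[0,0,0],"turn":[0,0,0],"grip":1},{"delta_pos":[0,0,0],"turn":[0,0,0],"grip":1}]}}

```text
t: 3.83
tcp_pos: [0.5004, 0.0719, 0.0675]
ee_rot: [3.141, 0.004, -0.003]
force: [-2.0, 1.3, 0.5]
opening: 0.0131
finger_force: 59.0
```

Request:
{"fn": "arm_command", "kwargs": {"rows": [{"delta_pos":[0,-0.05,0],"turn":[0,0,0],"grip":1},{"delta_pos":[0,-0.05,0],"turn":[0,0,0],"grip":1},{"delta_pos":[0,-0.05,0],"turn":[0,0,0],"grip":1},{"delta_pos":[0,-0.05,0],"turn":[0,0,0],"grip":1},{"delta_pos":[0,0,0],"turn":[0,0,0],"grip":1}]}}

```text
t: 4.25
tcp_pos: [0.5004, 0.0655, 0.0675]
ee_rot: [3.141, 0.004, -0.003]
force: [-4.1, 0.9, -0.2]
opening: 0.0129
finger_force: 59.0
```

Request:
{"fn": "arm_command", "kwargs": {"rows": [{"delta_pos":[0,-0.04,0],"turn":[0,0,0],"grip":1},{"delta_pos":[0,-0.05,0],"turn":[0,0,0],"grip":1},{"delta_pos":[0,-0.05,0],"turn":[0,0,0],"grip":1},{"delta_pos":[0,0,0],"turn":[0,0,0],"grip":1},{"delta_pos":[0,0,0],"turn":[0,0,0],"grip":1}]}}

```text
t: 4.67
tcp_pos: [0.5004, 0.0612, 0.0675]
ee_rot: [3.141, 0.004, -0.003]
force: [-4.8, 1.2, 0.8]
opening: 0.0126
finger_force: 59.0
```

Request:
{"fn": "arm_command", "kwargs": {"rows": [{"delta_pos":[-0.02,-0.04,0],"turn":[0,0,0],"grip":1},{"delta_pos":[0,-0.05,0],"turn":[0,0,0],"grip":1},{"delta_pos":[0,-0.05,0],"turn":[0,0,0],"grip":1},{"delta_pos":[0,0,0],"turn":[0,0,0],"grip":1},{"delta_pos":[0,0,0],"turn":[0,0,0],"grip":1}]}}

```text
t: 5.08
tcp_pos: [0.5004, 0.057, 0.0675]
ee_rot: [3.141, 0.004, -0.001]
force: [-4.1, -0.4, -3.5]
opening: 0.013
finger_force: 58.5
```

Request:
{"fn": "arm_command", "kwargs": {"rows": [{"delta_pos":[-0.02,-0.04,0],"turn":[0,0,0],"grip":1},{"delta_pos":[0,-0.05,0],"turn":[0,0,0],"grip":1},{"delta_pos":[0,-0.04,0],"turn":[0,0,0],"grip":1},{"delta_pos":[0,0,0],"turn":[0,0,0],"grip":1},{"delta_pos":[0,0,0],"turn":[0,0,0],"grip":1}]}}

```text
t: 5.5
tcp_pos: [0.5003, 0.0533, 0.0675]
ee_rot: [3.141, 0.004, 0.001]
force: [-0.6, 0.4, -8.0]
opening: 0.0129
finger_force: 58.4
```

```bash
python3 - <<'E'
from h import *
for i in range(3):
    s=r.read_state();print(s["t"],s["force"].round(2) if hasattr(s["force"],"round") else s["force"],s["tcp_pos"]); 
E
```

```text
5.5 [-0.62  0.41 -7.95] [0.50033487 0.05328188 0.06754456]
5.5 [-0.62  0.41 -7.95] [0.50033487 0.05328188 0.06754456]
5.5 [-0.62  0.41 -7.95] [0.50033487 0.05328188 0.06754456]
```

Request:
{"fn": "arm_command", "kwargs": {"rows": [{"delta_pos":[0,-0.04,-0.02],"turn":[0,0,0],"grip":1},{"delta_pos":[0,-0.04,0],"turn":[0,0,0],"grip":1},{"delta_pos":[0,-0.02,0],"turn":[0,0,0],"grip":1},{"delta_pos":[0,0,0],"turn":[0,0,0],"grip":1},{"delta_pos":[0,0,0],"turn":[0,0,0],"grip":1}]}}

```text
t: 5.92
tcp_pos: [0.5003, 0.0506, 0.0675]
ee_rot: [-3.142, -0.004, -0.001]
force: [-1.0, 0.7, -2.8]
opening: 0.0135
finger_force: 59.2
```

Request:
{"fn": "arm_command", "kwargs": {"rows": [{"delta_pos":[0,-0.04,0],"turn":[0,0,0],"grip":1},{"delta_pos":[0,-0.04,0],"turn":[0,0,0],"grip":1},{"delta_pos":[0,-0.02,0],"turn":[0,0,0],"grip":1},{"delta_pos":[0,0,0],"turn":[0,0,0],"grip":1},{"delta_pos":[0,0,0],"turn":[0,0,0],"grip":1}]}}

```text
t: 6.33
tcp_pos: [0.5003, 0.048, 0.0675]
ee_rot: [-3.141, -0.005, -0.001]
force: [-2.7, 1.9, -0.9]
opening: 0.0128
finger_force: 59.5
```

Request:
{"fn": "arm_command", "kwargs": {"rows": [{"delta_pos":[0,-0.04,0],"turn":[0,0,0],"grip":1},{"delta_pos":[0,-0.03,0],"turn":[0,0,0],"grip":1},{"delta_pos":[0,0,0],"turn":[0,0,0],"grip":1},{"delta_pos":[0,0,0],"turn":[0,0,0],"grip":1},{"delta_pos":[0,0,0],"turn":[0,0,0],"grip":1}]}}

```text
t: 6.75
tcp_pos: [0.5003, 0.0469, 0.0675]
ee_rot: [-3.14, -0.006, -0.001]
force: [-2.8, 4.8, -0.6]
opening: 0.013
finger_force: 59.6
```

Request:
{"fn": "arm_command", "kwargs": {"rows": [{"delta_pos":[0,-0.02,0],"turn":[0,0,0],"grip":1},{"delta_pos":[0,0,0],"turn":[0,0,0],"grip":1},{"delta_pos":[0,0,0],"turn":[0,0,0],"grip":1}]}}

```text
t: 7.0
tcp_pos: [0.5003, 0.0466, 0.0675]
ee_rot: [-3.14, -0.006, -0.001]
force: [-2.0, 4.8, 0.1]
opening: 0.013
finger_force: 59.6
```

Request:
{"fn": "arm_command", "kwargs": {"rows": [{"delta_pos":[0,0,0],"turn":[0,0,0],"grip":1}]}}

```text
t: 7.08
tcp_pos: [0.5003, 0.0466, 0.0675]
ee_rot: [-3.14, -0.006, -0.001]
force: [-2.8, 4.6, 0.2]
opening: 0.013
finger_force: 59.6
```

Request:
{"fn": "arm_command", "kwargs": {"rows": [{"delta_pos":[0,0,0],"turn":[0,0,0],"grip":1}]}}

```text
t: 7.17
tcp_pos: [0.5003, 0.0466, 0.0674]
ee_rot: [-3.14, -0.006, -0.001]
force: [-1.7, 5.4, 0.3]
opening: 0.0129
finger_force: 59.6
```

Request:
{"fn": "arm_command", "kwargs": {"rows": [{"delta_pos":[0,0,0],"turn":[0,0,0],"grip":1}]}}

```text
t: 7.25
tcp_pos: [0.5003, 0.0466, 0.0675]
ee_rot: [-3.14, -0.006, -0.001]
force: [-2.6, 4.6, 0.2]
opening: 0.0129
finger_force: 59.6
```

Motor end found: 4.9 N at y = 0.0466. Now towards the hand wheel.

Request:
{"fn": "arm_command", "kwargs": {"rows": [{"delta_pos":[0,0.15,0],"turn":[0,0,0],"grip":1},{"delta_pos":[0.01,0.2,0.01],"turn":[0,0,0],"grip":1},{"delta_pos":[0,0.2,0],"turn":[0,0,0],"grip":1},{"delta_pos":[0.01,0.2,0.01],"turn":[0,0,0],"grip":1},{"delta_pos":[0,0.15,0],"turn":[0,0,0],"grip":1}]}}

```text
t: 7.67
tcp_pos: [0.5004, 0.0721, 0.0675]
ee_rot: [3.141, 0.004, -0.001]
force: [-1.7, -1.0, -1.5]
opening: 0.0128
finger_force: 59.3
```

Request:
{"fn": "arm_command", "kwargs": {"rows": [{"delta_pos":[0,0.04,0],"turn":[0,0,0],"grip":1},{"delta_pos":[0,0.02,0],"turn":[0,0,0],"grip":1},{"delta_pos":[0,0,0],"turn":[0,0,0],"grip":1},{"delta_pos":[0,0,0],"turn":[0,0,0],"grip":1},{"delta_pos":[0,0,0],"turn":[0,0,0],"grip":1}]}}

```text
t: 8.08
tcp_pos: [0.5004, 0.0743, 0.0675]
ee_rot: [-3.141, -0.005, 0.0]
force: [-2.3, 1.6, -4.8]
opening: 0.0132
finger_force: 59.0
```

Request:
{"fn": "arm_command", "kwargs": {"rows": [{"delta_pos":[0,0.04,-0.01],"turn":[0,0,0],"grip":1},{"delta_pos":[0,0.04,0],"turn":[0,0,0],"grip":1},{"delta_pos":[0,0.02,0],"turn":[0,0,0],"grip":1},{"delta_pos":[0,0,0],"turn":[0,0,0],"grip":1},{"delta_pos":[0,0,0],"turn":[0,0,0],"grip":1}]}}

```text
t: 8.5
tcp_pos: [0.5004, 0.0766, 0.0675]
ee_rot: [3.141, 0.004, -0.001]
force: [-3.3, -1.2, -1.8]
opening: 0.0129
finger_force: 59.4
```

Request:
{"fn": "arm_command", "kwargs": {"rows": [{"delta_pos":[0,0.04,0],"turn":[0,0,0],"grip":1},{"delta_pos":[0,0.04,0],"turn":[0,0,0],"grip":1},{"delta_pos":[0,0.02,0],"turn":[0,0,0],"grip":1},{"delta_pos":[0,0,0],"turn":[0,0,0],"grip":1},{"delta_pos":[0,0,0],"turn":[0,0,0],"grip":1}]}}

```text
t: 8.92
tcp_pos: [0.5004, 0.0802, 0.0675]
ee_rot: [-3.141, -0.005, 0.0]
force: [-1.7, 0.3, -0.8]
opening: 0.0134
finger_force: 59.5
```

Request:
{"fn": "arm_command", "kwargs": {"rows": [{"delta_pos":[0,0.04,0],"turn":[0,0,0],"grip":1},{"delta_pos":[0,0.04,0],"turn":[0,0,0],"grip":1},{"delta_pos":[0,0,0],"turn":[0,0,0],"grip":1},{"delta_pos":[0,0,0],"turn":[0,0,0],"grip":1},{"delta_pos":[0,0,0],"turn":[0,0,0],"grip":1}]}}

```text
t: 9.33
tcp_pos: [0.5005, 0.0826, 0.0675]
ee_rot: [-3.141, -0.005, 0.0]
force: [-3.4, -1.4, -0.3]
opening: 0.0129
finger_force: 59.6
```

Request:
{"fn": "arm_command", "kwargs": {"rows": [{"delta_pos":[0,0.04,0],"turn":[0,0,0],"grip":1},{"delta_pos":[0,0.04,0],"turn":[0,0,0],"grip":1},{"delta_pos":[0,0,0],"turn":[0,0,0],"grip":1},{"delta_pos":[0,0,0],"turn":[0,0,0],"grip":1},{"delta_pos":[0,0,0],"turn":[0,0,0],"grip":1}]}}

```text
t: 9.75
tcp_pos: [0.5005, 0.0847, 0.0675]
ee_rot: [-3.141, -0.005, 0.0]
force: [-3.8, -1.1, 1.0]
opening: 0.0132
finger_force: 59.7
```

Request:
{"fn": "arm_command", "kwargs": {"rows": [{"delta_pos":[0,0.04,0],"turn":[0,0,0],"grip":1},{"delta_pos":[0,0.03,0],"turn":[0,0,0],"grip":1},{"delta_pos":[0,0,0],"turn":[0,0,0],"grip":1},{"delta_pos":[0,0,0],"turn":[0,0,0],"grip":1},{"delta_pos":[0,0,0],"turn":[0,0,0],"grip":1}]}}

```text
t: 10.17
tcp_pos: [0.5005, 0.0857, 0.0674]
ee_rot: [3.14, 0.004, -0.001]
force: [-4.7, -3.1, 1.7]
opening: 0.0132
finger_force: 59.8
```

Request:
{"fn": "arm_command", "kwargs": {"rows": [{"delta_pos":[0,0.04,0],"turn":[0,0,0],"grip":1},{"delta_pos":[0,0,0],"turn":[0,0,0],"grip":1},{"delta_pos":[0,0,0],"turn":[0,0,0],"grip":1}]}}

```text
t: 10.42
tcp_pos: [0.5005, 0.0862, 0.0674]
ee_rot: [3.14, 0.003, -0.001]
force: [-4.7, -4.0, 2.0]
opening: 0.0129
finger_force: 59.8
```

Request:
{"fn": "arm_command", "kwargs": {"rows": [{"delta_pos":[0,0,0],"turn":[0,0,0],"grip":1}]}}

```text
t: 10.5
tcp_pos: [0.5005, 0.0862, 0.0675]
ee_rot: [3.14, 0.003, -0.001]
force: [-3.9, -3.5, 2.8]
opening: 0.0129
finger_force: 59.8
```

Request:
{"fn": "arm_command", "kwargs": {"rows": [{"delta_pos":[0,0,0],"turn":[0,0,0],"grip":1}]}}

```text
t: 10.58
tcp_pos: [0.5005, 0.0862, 0.0675]
ee_rot: [3.14, 0.003, -0.001]
force: [-3.5, -4.7, 2.6]
opening: 0.0132
finger_force: 59.8
```

Request:
{"fn": "arm_command", "kwargs": {"rows": [{"delta_pos":[0,0,0],"turn":[0,0,0],"grip":1}]}}

```text
t: 10.67
tcp_pos: [0.5005, 0.0862, 0.0675]
ee_rot: [3.14, 0.003, -0.001]
force: [-4.5, -4.5, 1.7]
opening: 0.0129
finger_force: 59.8
```

Request:
{"fn": "arm_command", "kwargs": {"rows": [{"delta_pos":[0,0.02,0],"turn":[0,0,0],"grip":1},{"delta_pos":[0,0,0],"turn":[0,0,0],"grip":1},{"delta_pos":[0,0,0],"turn":[0,0,0],"grip":1}]}}

```text
t: 10.92
tcp_pos: [0.5005, 0.0863, 0.0675]
ee_rot: [3.139, 0.003, -0.001]
force: [-4.5, -4.5, 1.0]
opening: 0.0129
finger_force: 59.8
```

Request:
{"fn": "arm_command", "kwargs": {"rows": [{"delta_pos":[0,0,0],"turn":[0,0,0],"grip":1}]}}

```text
t: 11.0
tcp_pos: [0.5005, 0.0863, 0.0675]
ee_rot: [3.139, 0.003, -0.001]
force: [-4.1, -5.5, 1.9]
opening: 0.0128
finger_force: 59.8
```

Request:
{"fn": "arm_command", "kwargs": {"rows": [{"delta_pos":[0,0,0],"turn":[0,0,0],"grip":1}]}}

```text
t: 11.08
tcp_pos: [0.5005, 0.0863, 0.0675]
ee_rot: [3.139, 0.003, -0.001]
force: [-3.8, -5.2, 2.5]
opening: 0.0128
finger_force: 59.8
```

Hand-wheel end: 5 N at y = 0.0863, so the midpoint is y = 0.0665.

Request:
{"fn": "arm_command", "kwargs": {"rows": [{"delta_pos":[0,-0.15,0],"turn":[0,0,0],"grip":1},{"delta_pos":[0,-0.2,0],"turn":[0,0,0],"grip":1},{"delta_pos":[0,-0.2,0],"turn":[0,0,0],"grip":1},{"delta_pos":[0,-0.12,0],"turn":[0,0,0],"grip":1},{"delta_pos":[0,0,0],"turn":[0,0,0],"grip":1}]}}

```text
t: 11.5
tcp_pos: [0.5004, 0.0672, 0.0675]
ee_rot: [3.141, 0.003, -0.001]
force: [-5.6, -1.4, 0.5]
opening: 0.0128
finger_force: 59.8
```

Request:
{"fn": "arm_command", "kwargs": {"rows": [{"delta_pos":[0,0,0],"turn":[0,0,0],"grip":1},{"delta_pos":[0,0,0],"turn":[0,0,0],"grip":1}]}}

```text
t: 11.67
tcp_pos: [0.5004, 0.0676, 0.0675]
ee_rot: [3.141, 0.004, -0.001]
force: [-4.6, -1.8, 3.0]
opening: 0.013
finger_force: 59.8
```

Request:
{"fn": "arm_command", "kwargs": {"rows": [{"delta_pos":[0,-0.04,0],"turn":[0,0,0],"grip":1},{"delta_pos":[0,0,0],"turn":[0,0,0],"grip":1},{"delta_pos":[0,0,0],"turn":[0,0,0],"grip":1},{"delta_pos":[0,0,0],"turn":[0,0,0],"grip":1}]}}

```text
t: 12.0
tcp_pos: [0.5004, 0.0674, 0.0675]
ee_rot: [-3.141, -0.005, 0.001]
force: [-5.6, -0.4, 1.3]
opening: 0.0131
finger_force: 59.8
```

Request:
{"fn": "arm_command", "kwargs": {"rows": [{"delta_pos":[0,-0.03,0],"turn":[0,0,0],"grip":1},{"delta_pos":[0,0,0],"turn":[0,0,0],"grip":1},{"delta_pos":[0,0,0],"turn":[0,0,0],"grip":1},{"delta_pos":[0,0,0],"turn":[0,0,0],"grip":1}]}}

```text
t: 12.33
tcp_pos: [0.5004, 0.0669, 0.0675]
ee_rot: [-3.141, -0.005, 0.001]
force: [-4.2, 1.3, 2.5]
opening: 0.0129
finger_force: 59.8
```

Request:
{"fn": "arm_command", "kwargs": {"rows": [{"delta_pos":[0,-0.015,0],"turn":[0,0,0],"grip":1},{"delta_pos":[0,0,0],"turn":[0,0,0],"grip":1},{"delta_pos":[0,0,0],"turn":[0,0,0],"grip":1},{"delta_pos":[0,0,0],"turn":[0,0,0],"grip":1}]}}

```text
t: 12.67
tcp_pos: [0.5004, 0.0666, 0.0675]
ee_rot: [-3.141, -0.005, 0.001]
force: [-5.3, 0.5, 1.5]
opening: 0.0128
finger_force: 59.8
```

Centred at 0.0666. Releasing slowly, then rising.

Request:
{"fn": "arm_command", "kwargs": {"rows": [{"delta_pos":[0,0,0],"turn":[0,0,0],"grip":0.75},{"delta_pos":[0,0,0],"turn":[0,0,0],"grip":0.65},{"delta_pos":[0,0,0],"turn":[0,0,0],"grip":0.6},{"delta_pos":[0,0,0],"turn":[0,0,0],"grip":0.6},{"delta_pos":[0,0,0],"turn":[0,0,0],"grip":0.6}]}}

```text
t: 13.08
tcp_pos: [0.502, 0.0659, 0.068]
ee_rot: [-3.141, -0.005, -0.004]
force: [0.8, -0.7, -0.0]
opening: 0.034
finger_force: 0.0
```

Request:
{"fn": "arm_command", "kwargs": {"rows": [{"delta_pos":[0,0,0.4],"turn":[0,0,0],"grip":0.6},{"delta_pos":[0,0,0.6],"turn":[0,0,0],"grip":0.6},{"delta_pos":[0,0,0.6],"turn":[0,0,0],"grip":0.6},{"delta_pos":[0,0,0.6],"turn":[0,0,0],"grip":0.6},{"delta_pos":[0,0,0.6],"turn":[0,0,0],"grip":0.6}]}}

```text
t: 13.5
tcp_pos: [0.501, 0.0658, 0.1525]
ee_rot: [3.142, 0.005, 0.002]
force: [-0.6, -0.1, -0.6]
opening: 0.034
finger_force: 0.0
```

Request:
{"fn": "arm_command", "kwargs": {"rows": [{"delta_pos":[0,0,0.6],"turn":[0,0,0],"grip":0.6},{"delta_pos":[0,0,0.6],"turn":[0,0,0],"grip":0.6},{"delta_pos":[0,0,0.6],"turn":[0,0,0],"grip":0.6},{"delta_pos":[0,0,0.4],"turn":[0,0,0],"grip":0.6},{"delta_pos":[0,0,0],"turn":[0,0,0],"grip":0.6}]}}

```text
t: 13.92
tcp_pos: [0.5034, 0.0662, 0.2209]
ee_rot: [-3.14, -0.004, -0.012]
force: [-0.7, 0.2, -0.3]
opening: 0.0342
finger_force: 0.0
```

```bash
cat > m.py <<'E'
from h import *
print(r.read_state()["tcp_pos"])
p,im,d=grab("wrist");cv2.imwrite("pics/e.png",im[:,:,::-1])
vv,uu=np.mgrid[0:384:2,0:512:2]
P=np.array([world(p,d,u,v) for u,v in zip(uu.ravel(),vv.ravel())]);C=im[::2,::2].reshape(-1,3).astype(int)
near=(abs(P[:,0]-.5)<.05)
for n,m in(("tab",near&(abs(P[:,2]-.0945)<.004)&(abs(P[:,1]-.0724)<.03)),("pin",near&(abs(P[:,2]-.078)<.009)&(P[:,1]>.12)&(C[:,0]>120)&(C[:,1]<70))):
    Q=P[m]; print(n,m.sum(),np.median(Q,0).round(4),Q.min(0).round(4),Q.max(0).round(4))
E
python3 m.py
```

```text
[0.50336799 0.06620042 0.22088299]
tab 89 [0.5016 0.0664 0.0941] [0.4886 0.0603 0.0916] [0.5139 0.0724 0.0955]
pin 68 [0.5018 0.1564 0.0814] [0.4926 0.1487 0.0742] [0.5114 0.166  0.083 ]
```

Request:
{"fn": "arm_command", "kwargs": {"rows": [{"delta_pos":[-0.02,0.6,0],"turn":[0,0,0],"grip":1},{"delta_pos":[-0.02,0.6,0],"turn":[0,0,0],"grip":1},{"delta_pos":[0,0.6,0],"turn":[0,0,0],"grip":1},{"delta_pos":[0,0.6,0],"turn":[0,0,0],"grip":1},{"delta_pos":[0,0.6,0],"turn":[0,0,0],"grip":1}]}}

```text
t: 14.38
tcp_pos: [0.4986, 0.1563, 0.2159]
ee_rot: [3.141, 0.004, -0.003]
force: [0.8, -0.5, -0.3]
opening: 0.0001
finger_force: 0.0
```

Request:
{"fn": "arm_command", "kwargs": {"rows": [{"delta_pos":[0,0.02,-0.6],"turn":[0,0,0],"grip":1},{"delta_pos":[0,0,-0.9],"turn":[0,0,0],"grip":1},{"delta_pos":[0,0,-0.9],"turn":[0,0,0],"grip":1},{"delta_pos":[0,0,-0.9],"turn":[0,0,0],"grip":1},{"delta_pos":[0,0,-0.4],"turn":[0,0,0],"grip":1}]}}

```text
t: 14.8
tcp_pos: [0.4957, 0.1551, 0.1015]
ee_rot: [3.138, 0.005, -0.012]
force: [-0.5, -0.7, -0.0]
opening: 0.0005
finger_force: 0.0
```

Request:
{"fn": "arm_command", "kwargs": {"rows": [{"delta_pos":[0,0,0],"turn":[0,0,0],"grip":1},{"delta_pos":[0,0,0],"turn":[0,0,0],"grip":1},{"delta_pos":[0,0,0],"turn":[0,0,0],"grip":1}]}}

```text
t: 15.05
tcp_pos: [0.5, 0.1566, 0.1068]
ee_rot: [-3.141, -0.004, -0.001]
force: [-0.1, 0.5, -0.3]
opening: -0.0
finger_force: 0.0
```

```bash
python3 m.py
```

```text
[0.49995923 0.15655602 0.10683391]
tab 243 [0.5021 0.0683 0.0939] [0.489  0.0602 0.0905] [0.5145 0.0745 0.0956]
pin 151 [0.5047 0.1566 0.081 ] [0.4971 0.1475 0.0722] [0.5111 0.1658 0.0824]
```

View pics/e.png

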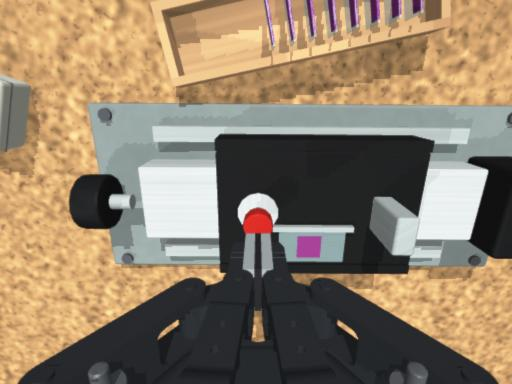

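The closed fingers sit right over the red cap at (258,220). Pressing down gently.

Request:
{"fn": "arm_command", "kwargs": {"rows": [{"delta_pos":[0.05,0,-0.3],"turn":[0,0,0],"grip":1},{"delta_pos":[0,0,-0.25],"turn":[0,0,0],"grip":1},{"delta_pos":[0,0,-0.1],"turn":[0,0,0],"grip":1},{"delta_pos":[0,0,0],"turn":[0,0,0],"grip":1},{"delta_pos":[0,0,0],"turn":[0,0,0],"grip":1}]}}

```text
t: 15.52
tcp_pos: [0.5006, 0.1563, 0.0866]
ee_rot: [3.141, 0.004, -0.001]
force: [-0.2, 0.5, -0.1]
opening: -0.0004
finger_force: 0.0
```

Request:
{"fn": "arm_command", "kwargs": {"rows": [{"delta_pos":[0,0,-0.06],"turn":[0,0,0],"grip":1},{"delta_pos":[0,0,-0.06],"turn":[0,0,0],"grip":1},{"delta_pos":[0,0,-0.06],"turn":[0,0,0],"grip":1},{"delta_pos":[0,0,0],"turn":[0,0,0],"grip":1},{"delta_pos":[0,0,0],"turn":[0,0,0],"grip":1}]}}

```text
t: 15.93
tcp_pos: [0.5009, 0.1565, 0.0815]
ee_rot: [-3.142, -0.004, 0.0]
force: [-0.6, 0.6, -0.5]
opening: 0.0
finger_force: 0.0
```

Request:
{"fn": "arm_command", "kwargs": {"rows": [{"delta_pos":[0,0,-0.04],"turn":[0,0,0],"grip":1},{"delta_pos":[0,0,-0.03],"turn":[0,0,0],"grip":1},{"delta_pos":[0,0,0],"turn":[0,0,0],"grip":1},{"delta_pos":[0,0,0],"turn":[0,0,0],"grip":1}]}}

```text
t: 16.27
tcp_pos: [0.5009, 0.1565, 0.0795]
ee_rot: [-3.142, -0.004, -0.0]
force: [-0.7, 0.5, 2.3]
opening: 0.0002
finger_force: 0.9
```

Request:
{"fn": "arm_command", "kwargs": {"rows": [{"delta_pos":[0,0,-0.04],"turn":[0,0,0],"grip":1},{"delta_pos":[0,0,0],"turn":[0,0,0],"grip":1},{"delta_pos":[0,0,0],"turn":[0,0,0],"grip":1}]}}

```text
t: 16.52
tcp_pos: [0.5009, 0.1565, 0.0782]
ee_rot: [-3.142, -0.004, -0.0]
force: [-0.0, -0.9, 1.9]
opening: -0.0001
finger_force: 0.9
```

Request:
{"fn": "arm_command", "kwargs": {"rows": [{"delta_pos":[0,0,-0.04],"turn":[0,0,0],"grip":1},{"delta_pos":[0,0,-0.02],"turn":[0,0,0],"grip":1},{"delta_pos":[0,0,0],"turn":[0,0,0],"grip":1},{"delta_pos":[0,0,0],"turn":[0,0,0],"grip":1}]}}

```text
t: 16.85
tcp_pos: [0.5009, 0.1565, 0.0763]
ee_rot: [-3.142, -0.004, -0.0]
force: [0.2, -0.0, 1.2]
opening: 0.0001
finger_force: 0.6
```

Request:
{"fn": "arm_command", "kwargs": {"rows": [{"delta_pos":[0,0,-0.04],"turn":[0,0,0],"grip":1},{"delta_pos":[0,0,0],"turn":[0,0,0],"grip":1},{"delta_pos":[0,0,0],"turn":[0,0,0],"grip":1}]}}

```text
t: 17.1
tcp_pos: [0.5009, 0.1565, 0.0751]
ee_rot: [-3.142, -0.004, -0.0]
force: [-0.5, -0.4, 1.8]
opening: -0.0003
finger_force: 0.5
```

The pin is going down past the nut. Continuing to the stop.

Request:
{"fn": "arm_command", "kwargs": {"rows": [{"delta_pos":[0,0,-0.04],"turn":[0,0,0],"grip":1},{"delta_pos":[0,0,-0.03],"turn":[0,0,0],"grip":1},{"delta_pos":[0,0,0],"turn":[0,0,0],"grip":1},{"delta_pos":[0,0,0],"turn":[0,0,0],"grip":1}]}}

```text
t: 17.43
tcp_pos: [0.5009, 0.1565, 0.0731]
ee_rot: [-3.142, -0.004, -0.0]
force: [-0.2, -0.4, 0.3]
opening: 0.0
finger_force: 0.5
```

Request:
{"fn": "arm_command", "kwargs": {"rows": [{"delta_pos":[0,0,-0.04],"turn":[0,0,0],"grip":1},{"delta_pos":[0,0,0],"turn":[0,0,0],"grip":1},{"delta_pos":[0,0,0],"turn":[0,0,0],"grip":1}]}}

```text
t: 17.68
tcp_pos: [0.5009, 0.1565, 0.0721]
ee_rot: [-3.142, -0.004, -0.0]
force: [-0.7, -0.4, 3.8]
opening: -0.0002
finger_force: 1.7
```

Request:
{"fn": "arm_command", "kwargs": {"rows": [{"delta_pos":[0,0,-0.04],"turn":[0,0,0],"grip":1},{"delta_pos":[0,0,0],"turn":[0,0,0],"grip":1},{"delta_pos":[0,0,0],"turn":[0,0,0],"grip":1}]}}

```text
t: 17.93
tcp_pos: [0.501, 0.1567, 0.072]
ee_rot: [-3.141, -0.004, 0.001]
force: [-3.5, -1.1, 10.5]
opening: 0.0003
finger_force: 5.1
```

Hard stop reached: z is 0.072 and the force rose to 10 N. Lifting off to check.

Request:
{"fn": "arm_command", "kwargs": {"rows": [{"delta_pos":[0,0,0.3],"turn":[0,0,0],"grip":1},{"delta_pos":[0,0,0.8],"turn":[0,0,0],"grip":1},{"delta_pos":[0,0,0.8],"turn":[0,0,0],"grip":1},{"delta_pos":[0,0,0.8],"turn":[0,0,0],"grip":1},{"delta_pos":[0,0,0.8],"turn":[0,0,0],"grip":1}]}}

```text
t: 18.35
tcp_pos: [0.5005, 0.1562, 0.1765]
ee_rot: [3.141, 0.004, -0.001]
force: [0.7, 0.2, 0.2]
opening: -0.0001
finger_force: 0.0
```

Request:
{"fn": "arm_command", "kwargs": {"rows": [{"delta_pos":[0,0,0.6],"turn":[0,0,0],"grip":1},{"delta_pos":[0,0,0.2],"turn":[0,0,0],"grip":1},{"delta_pos":[0,0,0],"turn":[0,0,0],"grip":1},{"delta_pos":[0,0,0],"turn":[0,0,0],"grip":1}]}}

```text
t: 18.68
tcp_pos: [0.5004, 0.1563, 0.1991]
ee_rot: [3.141, 0.004, -0.001]
force: [-0.1, -0.5, -0.4]
opening: 0.0005
finger_force: 0.0
```

```bash
python3 m.py
```

```text
[0.50043685 0.15628595 0.19905026]
tab 106 [0.5021 0.0679 0.094 ] [0.4892 0.0609 0.091 ] [0.5143 0.0743 0.0954]
pin 67 [0.5018 0.1562 0.0712] [0.4928 0.1483 0.0693] [0.5099 0.1661 0.073 ]
```

The pin cap is at z = 0.0712, so it is down, and the carriage is still centred.

```bash
python3 -c "
from rig import r
print(r.hand_in())"
```

```text
the job is handed in; nothing more can be done
None
```

The carriage is set midway between the two points where the screw resisted, about 5 N felt at each end, the tab is released, and the lock pin is fully down; I handed the job in with the arm clear at about 19 s, and no result was returned.

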